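Set the polariser ring to its index

TASK

On the round metal polariser base, push the upright handle of the rotating ring round its arc with the outside of a finger until the ring's pointer stands opposite the index tip of the small rider clamped on the base's rim, to within half a scale division (the marks are 10 degrees apart), and leave it there. Only push the handle: do not pinch it, and do not shove, lift or tip the base. Leave the vials, the timer and the beaker where they stand.

Things in the scene. Friction and masses are not known exactly. Their poses are not given: they have to be found in the camera images.
- polariser: Loose grey steel disc (about 4 kg), 180 mm across, 24 mm high. Origin: centre of its underside, z up along the ring's axis; any yaw. Sixteen white lines 10 degrees apart (every third longer) on the rim of its top run anticlockwise from above from its +x axis. On it turns a black ring 104 mm across with a glass disc, top at 36 mm. Must not shift over 15 mm.
- ring (a joint): Angle of the black ring in rad about the base's vertical axis, anticlockwise from above; at 0 its arm points along the base's +x, stops at 0 and 2.618. The ring starts near 0 and must always go anticlockwise to reach the rider. It turns stiffly (about 0.1 N m, so about 2 N at the handle) and stays where it is left, with no spring.
- handle_top (a point): Centre of the top of the upright steel handle on the ring's arm, 62 mm from the axis, 80 mm above the worktop. The handle is a straight upright post from 34 to 80 mm height, 20 mm wide along the arc and 12 mm wide towards the axis, with round sides. The arm below it is 14 mm wide, top at 34 mm.
- pointer_tip (a point): Tip of the ring's pointer, on the arm outside the handle, 77.5 mm from the axis, 30 mm above the worktop; the point's x axis points out from the ring's axis.
- rider (a joint): Angle of the index rider about the same axis, from the same zero, in rad: the ring is set when joint ring equals it. The rider is clamped fast and does not turn when touched.
- index_tip (a point): Tip of the rider's index tongue, 79 mm from the axis, 30 mm above the worktop; the point's x axis points out from the axis. The rider is a small steel clamp 16 mm wide, from 79 to 99 mm from the axis (its thumb screw to 105 mm), top at 34 mm: well below the upper part of the handle.
- handle_ccw: The half of the handle on its anticlockwise side (a 12 mm round post; its centre 4 mm from the handle's middle). Origin on the ring's axis at the worktop, turning with the ring. Pressing both halves at once counts as pinching.
- handle_cw: The half of the handle on its clockwise side, the side to push on; otherwise as handle_ccw.
- vial_a: Bystander: 20 ml glass vial with black cap, 27 mm wide, 60 mm high; origin at the centre of its underside.
- vial_b: Bystander: 20 ml glass vial with white cap, 27 mm wide, 60 mm high; origin at the centre of its underside.
- lab_timer: Bystander: flat white timer 62 x 66 x 18 mm; origin at the centre of its underside.
- glass_beaker: Bystander: glass beaker, 62 mm wide, 81 mm high; origin at the centre of its underside. Right of the work stands a printer with a tube rack on it (tube tops about 370 mm above the worktop), behind it a monitor, left a tall computer: pass above or before them.

How it is judged:
At the end, for the whole second after the job is handed in: The ring's pointer stands within 0.087 rad (5 degrees, half a scale division) of the rider's index, the ring is at rest, and the base lies flat within 15 mm of where it was (angle between the x axis of pointer_tip and the x axis of index_tip, either way round below 0.087 rad and velocity of joint ring between -0.03 and 0.03 rad/s and distance of polariser from where it was at the start of the episode below 0.015 m and angle between polariser's own z axis and vertical below 0.03 rad and linear speed of polariser below 0.01 m/s); the robot touches nothing.
It fails at once if the handle is pinched (both its sides pressed at once) (contact force between the fingers and handle_ccw above 1 N and contact force between the fingers and handle_cw above 1 N).
It fails at once if the base is shoved more than 15 mm, lifted or tipped (distance of polariser from where it was at the start of the episode above 0.015 m or height (world z) of polariser above 0.006 m or angle between polariser's own z axis and vertical above 0.08 rad).
It fails at once if a vial, the timer or the beaker is moved more than 15 mm (distance of any of vial_a, vial_b, lab_timer, glass_beaker from where it was at the start of the episode above 0.015 m).
It also fails if it takes over 48 s, if anything falls off the work surface, if the arm or the gripper's body presses on something with over 40 N, if the wrist force passes 120 N, or if a joint passes its speed limit or range.

ROBOT

A 6-joint arm with a two-finger parallel gripper is mounted at the origin on a cart in front of the work surface, level with it; the furniture and walls round the work are solid. World frame = base frame: x ahead of the robot, y to its left, z up, the work surface at z = 0. Lengths are in m, angles in rad, forces in N, time in s.
With the tool pointing down it reaches from about 0.375 to 0.975 m from the base axis. Payload 3.8 kg.
Tool frame: the origin (TCP) lies at the very end of the fingers, on their centre line; the grasp point (between the pads) lies 19 mm behind it; z points along the fingers, y is the line along which they close (so a half turn about z gives the same grasp; the last joint's range is limited). The gripper opens to 85 mm and grips with 20 to 120 N. Pads are 22 mm wide; open, the fingers measure 114 mm over their backs; the gripper's body (76 mm by 85 mm) begins 54 mm behind the grasp point. The pads swing forward as they close: fully open they stand 13 mm farther back than shut.
Start: joints at [1.184, 0.264, 1.604, -0, 1.274, -0.037], TCP at [0.231, 0.634, 0.231] pointing down, gripper open.
Joint ranges: [-2.63, 2.63], [-0.94, 2.18], [0.31, 2.57], [-1.31, 4.45], [0, 2.66], [-2.55, 2.55]. Speed limits (rad/s): [2.57, 2.57, 3.14, 3.14, 3.14, 3.14].

INTERFACE

Orientations are given as a rotation vector (axis times angle).
In Python, from workcell import monitor, viewer, workorder gives the robot as it stands.
- The arm moves only by the tool jog_arm, never from a script. Its argument "commands" is a list of rows, each an object with "travel": the shift along the tool's x, y, z in mm, a list of three; "rot": the turn, a rotation vector about the tool's x, y, z in degrees, a list of three; "claw": the closure in counts, from 0 (fully open) to 255 (shut). A call has exactly 5 rows; each row shifts and turns the commanded pose from where the row before left it, along the tool's axes as they then stand; what a row does not reach is not made up. A row lasts 1/10 s, in which the tool goes at most 50 mm and 8.59 degrees, less where a joint would pass 70% of its speed; a pose out of reach is approached as far as the arm can. A call is refused whole if a number of a shift passes 50 or a number of a turn 8.59, either way. A call with a gripper value outside its range is refused whole. The fingers move at their own pace and stop on an object; "force" is the grip in N (left out, the last holds). Time passes only in rows, so rows that do not move let the fingers close, or fill a call up. It gives the time, the measured TCP pose, the force, the opening and the grip force at its end, in the units of the state.
- monitor.read_state(): the state, without advancing time (a new reading comes with each control period).
- viewer.read_camera(name): name is "side" or "top" or "wrist"; returns a dict with "color" (384x512x3 uint8, blue, green, red), "camera_matrix" (3x3 intrinsics, pixels), "R" (3x3) and "t" (3): a world point X has camera coordinates R X + t. Camera axes: x right, y down, z forward; pixel columns grow to the right and rows downward; lengths in m; the calibration is good to about 2 mm. A picture is of the moment at which its call begins. There is no depth.
- workorder.finish_job(): hands the job in; it is judged then, once.
The state is a dict: "time": time; "q": joint angles; "joint_vel": joint speeds; "joint_torque": joint torques, N m; "tool_pos": TCP position; "tcp_rot": TCP orientation; "wrist_force": force on the tool from outside, world axes, zero at the start; "torque": the same for the moment, N m; "width": opening from 0.0 (shut) to 1.0 (fully open); "grip_force": force on a finger pad.
Only numpy, scipy, OpenCV 4.12 (cv2) and the standard library are available. Lean on these libraries where they do the work, as an engineer would, in place of code of your own. Each camera call takes 0.05 s, during which the arm holds its last target. There are 200 camera calls.

## Working session

There is one attempt and no reset: what is moved stays moved. The work goes in short steps, Python scripts to look and compute and a tool call to move; the robot and the scene stay as the last step left them, time stands still between calls to the robot, and variables do not carry over. Pictures are saved under pics/ and viewed, at most 10 in all, crops included, and the job is handed in when it is done.

Besides the shell and the picture viewer there is one more tool, called after "Request:" by a JSON object that holds its "op" and its "data". jog_arm: Moves the arm, as the interface text tells. Its arguments: {"type":"object","properties":{"commands":{"type":"array","items":{"type":"object","properties":{"travel":{"type":"array","items":{"type":"number"}},"rot":{"type":"array","items":{"type":"number"}},"claw":{"type":"number"}}}},"force":{"type":"number"}},"required":["commands"]}

```bash
mkdir -p pics; python3 - <<'E'
from workcell import monitor, viewer
import cv2, numpy as np, pickle
s=monitor.read_state(); print({k:np.round(v,3).tolist() for k,v in s.items()})
d={}
for n in ("top","side","wrist"):
    c=viewer.read_camera(n); d[n]=c; cv2.imwrite(f"pics/{n}0.png",c["color"])
    print(n,np.round(c["camera_matrix"],1).tolist(),np.round(-c["R"].T@c["t"],3))
pickle.dump(d,open("cams0.pkl","wb"))
E
```

```text
{'time': 0.0, 'q': [1.184, 0.265, 1.605, 0.0, 1.274, -0.037], 'joint_vel': [-0.0, -0.001, -0.001, -0.0, 0.002, -0.001], 'joint_torque': [0.002, -51.509, -36.733, 0.0, 0.013, -0.0], 'tool_pos': [0.231, 0.633, 0.23], 'tcp_rot': [-0.547, -3.093, 0.003], 'wrist_force': [-0.393, -0.428, 0.958], 'torque': [-0.011, -0.014, -0.019], 'grip_force': 0.0, 'width': 0.998}
top [[440.9, 0.0, 254.4], [0.0, 440.9, 194.4], [0.0, 0.0, 1.0]] [0.476 0.184 1.129]
side [[394.8, 0.0, 255.0], [0.0, 394.8, 197.3], [0.0, 0.0, 1.0]] [ 0.254 -0.538  0.432]
wrist [[282.4, 0.0, 261.6], [0.0, 282.4, 195.7], [0.0, 0.0, 1.0]] [0.154 0.662 0.372]
```

View pics/top0.png

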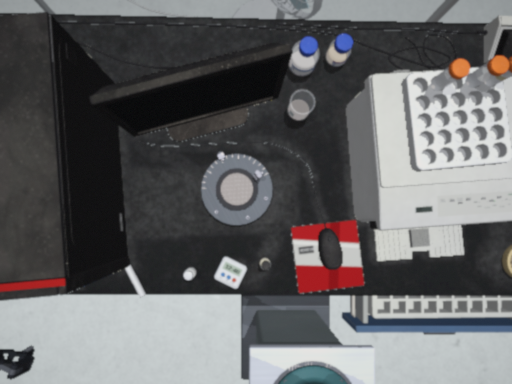

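View pics/side0.png

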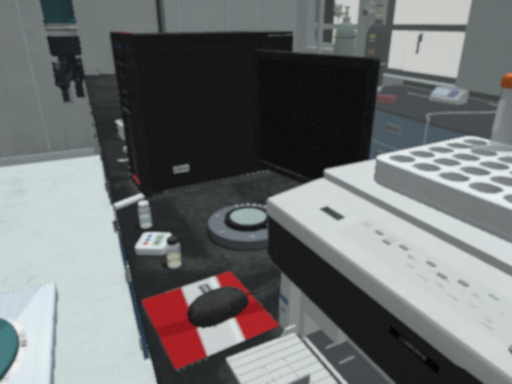

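The top view shows the disc at about (237,188). What may be the handle is at (260,174) and the rider at (221,155). Vials are at (190,273) and (265,264), the timer at (230,272) and the beaker at (301,104). In the side view the printer covers part of the disc at (238,225). I'll enlarge the top view.

```bash
cat > h.py <<'E'
import numpy as np, cv2, pickle
def proj(c,X):
    p=c["R"]@np.asarray(X,float)+c["t"]; u=c["camera_matrix"]@p; return u[:2]/u[2]
def ray(c,uv,z):
    "point on plane z under pixel"
    d=c["R"].T@np.linalg.solve(c["camera_matrix"],[uv[0],uv[1],1]); o=-c["R"].T@c["t"]
    return o+d*(z-o[2])/d[2]
E
python3 - <<'E'
from h import *
d=pickle.load(open("cams0.pkl","rb"))
t=d["top"]
print(proj(t,[.231,.633,.23]),proj(d["side"],[.231,.633,.23]))
for uv in [(237,188),(221,155),(260,174)]: print(uv,ray(t,uv,.03))
a=cv2.resize(t["color"][145:233,192:282],None,fx=6,fy=6,interpolation=cv2.INTER_CUBIC)
cv2.imwrite("pics/topcrop.png",a)
E
```

```text
[ 11.72917159 339.63289088] [ 75.40375226 104.73475227]
(237, 188) [0.54948424 0.19343647 0.03      ]
(221, 155) [0.63183652 0.23439204 0.03      ]
(260, 174) [0.58527633 0.13625356 0.03      ]
```

View pics/topcrop.png

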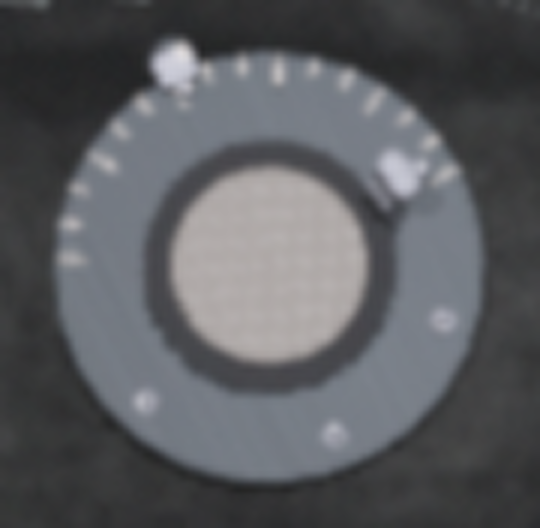

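View pics/wrist0.png

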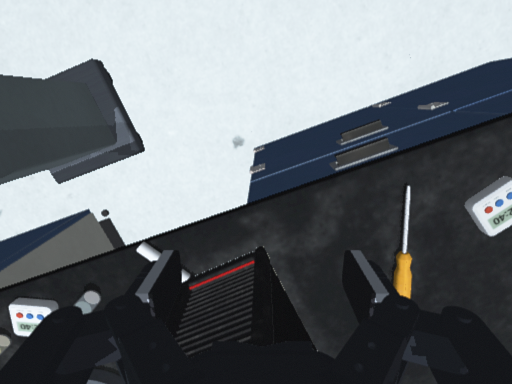

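The crop shows the 0° mark at about (448,173), the 60° mark at (279,72) and the 150° mark at (75,258). The rider is at (175,65), covering the 90° mark. The handle top is at (402,172), and the disc outline is centred near (270,267). The wrist view shows nothing of the work yet.

```bash
python3 - <<'E'
from h import *
from scipy.optimize import least_squares
d=pickle.load(open("cams0.pkl","rb")); t=d["top"]
P=lambda x,y,z: ray(t,((x+.5)/6-.5+192,(y+.5)/6-.5+145),z)
m={0:(448,173),10:(432,140),20:(407,117),30:(375,103),40:(347,78),50:(315,68),60:(279,72),70:(243,65),80:(208,72),100:(147,103),110:(122,130),120:(104,160),130:(79,190),140:(72,223),150:(75,258)}
a=np.radians(list(m)); L=np.array([k%30==0 for k in m]); X=np.array([P(*v,.024)[:2] for v in m.values()])
f=lambda p:(p[:2]+np.c_[np.cos(a+p[2]),np.sin(a+p[2])]*np.where(L,p[4],p[3])[:,None]-X).ravel()
r=least_squares(f,[.55,.19,-.5,.085,.08]); p=r.x; print(p,np.degrees(p[2]),np.abs(r.fun).max())
for n,v,z in [("handle",(402,172),.08),("rider",(175,65),.034),("tongue",(183,100),.03)]:
    q=P(*v,z)[:2]-p[:2]; print(n,P(*v,z),np.hypot(*q),np.degrees(np.arctan2(q[1],q[0])-p[2]))
for n,v,z in [("vial_w",(190,270),.06),("vial_b",(265,262),.06),("timer",(230,272),.018),("beaker",(301,98),.08)]: print(n,ray(t,v,z))
E
```

```text
[ 0.54757983  0.19393583 -1.07404566  0.08546423  0.08233783] -61.53828309538428 0.001308828626246386
handle [0.58207091 0.14182874 0.08      ] 0.0624882676807561 5.039915883104237
rider [0.63021585 0.2348173  0.034     ] 0.09219546986406414 87.86068055705603
tongue [0.6161405  0.23148116 0.03      ] 0.07816787435854272 90.2443671116644
vial_w [0.34921927 0.30356945 0.06      ]
vial_b [0.3693435  0.12368373 0.06      ]
timer [0.33981286 0.20866474 0.018     ]
beaker [0.76616571 0.04066422 0.08      ]
```

The fit agrees with the text: handle radius 62.5 mm and tongue radius 78 mm. The centre is (0.548, 0.194), the base yaw is -61.5°, the ring is at about 5° and the rider at about 88–90°. Next is a route helper. The route goes in front of the computer, then to a hover clockwise of the handle.

```bash
cat >> h.py <<'E'
from scipy.spatial.transform import Rotation as Ro
def yaw(rv):
    y=Ro.from_rotvec(rv).as_matrix()[:,1]; return np.degrees(np.arctan2(y[1],y[0]))
def plan(pos,rv,goals):
    "goals: (x,y,z,yaw of tool y in deg, rows); prints rows in tool axes, mm and deg, rounded"
    p=np.array(pos,float); M=Ro.from_rotvec(rv); i=0
    for x,y,z,w,n in goals:
        for k in range(n,0,-1):
            t=np.round(M.inv().apply((np.array([x,y,z])-p)/k)*1000)
            dz=np.round(-((w-yaw(M.as_rotvec())+180)%360-180)/k,1)
            p=p+M.apply(t)/1000; M=M*Ro.from_rotvec([0,0,dz],degrees=True)
            print(i//5,t.astype(int).tolist(),dz); i+=1
C=np.array([.5476,.1939]); Y0=-61.5
def push(th,gap,z,r=.062):
    "TCP place for ring angle th (deg), TCP gap (m) clockwise of the handle middle"
    a=np.radians(th+Y0); e=np.array([np.cos(a),np.sin(a)]); tt=np.array([-e[1],e[0]])
    return (*(C+r*e-gap*tt),z,th+Y0+90)
E
python3 - <<'E'
from h import *
from workcell import monitor
s=monitor.read_state(); print(yaw(s["tcp_rot"]),push(5,.042,.2))
plan(s["tool_pos"],s["tcp_rot"],[(.25,.40,.23,70,7),(*push(5,.042,.23),13)])
E
```

```text
69.95602987989652 (np.float64(0.5467968885625265), np.float64(0.11901772564872912), 0.2, 33.5)
0 [-14, -30, 0] -0.0
0 [-14, -30, 0] -0.0
0 [-14, -31, 0] -0.0
0 [-14, -30, 0] -0.0
0 [-14, -31, 0] -0.0
1 [-14, -30, 0] -0.0
1 [-14, -31, 1] -0.0
1 [-29, -12, 0] 2.8
1 [-29, -11, 0] 2.8
1 [-30, -10, 0] 2.8
2 [-30, -8, 0] 2.8
2 [-31, -7, 0] 2.8
2 [-31, -5, 0] 2.8
2 [-31, -4, 0] 2.8
2 [-31, -2, 0] 2.8
3 [-32, 0, 0] 2.8
3 [-31, 1, 0] 2.8
3 [-32, 2, 0] 2.8
3 [-31, 4, 0] 2.8
3 [-31, 6, 0] 2.9
```

Request:
{"op": "jog_arm", "data": {"commands": [{"travel": [-14, -30, 0], "rot": [0, 0, 0], "claw": 255}, {"travel": [-14, -30, 0], "rot": [0, 0, 0], "claw": 255}, {"travel": [-14, -31, 0], "rot": [0, 0, 0], "claw": 255}, {"travel": [-14, -30, 0], "rot": [0, 0, 0], "claw": 255}, {"travel": [-14, -31, 0], "rot": [0, 0, 0], "claw": 255}], "force": 20}}

```text
time: 0.65
tool_pos: [0.2448, 0.4658, 0.2308]
tcp_rot: [-0.546, -3.094, 0.001]
wrist_force: [0.1, 0.6, 0.2]
width: 0.139
grip_force: 0.0
```

Request:
{"op": "jog_arm", "data": {"commands": [{"travel": [-14, -30, 0], "rot": [0, 0, 0], "claw": 255}, {"travel": [-14, -31, 0], "rot": [0, 0, 0], "claw": 255}, {"travel": [-29, -12, 0], "rot": [0, 0, 2.8], "claw": 255}, {"travel": [-29, -11, 0], "rot": [0, 0, 2.8], "claw": 255}, {"travel": [-30, -10, 0], "rot": [0, 0, 2.8], "claw": 255}]}}

```text
time: 1.15
tool_pos: [0.319, 0.3347, 0.2312]
tcp_rot: [0.774, 3.045, 0.0]
wrist_force: [0.5, -0.6, -0.4]
width: 0.002
grip_force: 0.0
```

Request:
{"op": "jog_arm", "data": {"commands": [{"travel": [-30, -8, 0], "rot": [0, 0, 2.8], "claw": 255}, {"travel": [-31, -7, 0], "rot": [0, 0, 2.8], "claw": 255}, {"travel": [-31, -5, 0], "rot": [0, 0, 2.8], "claw": 255}, {"travel": [-31, -4, 0], "rot": [0, 0, 2.8], "claw": 255}, {"travel": [-31, -2, 0], "rot": [0, 0, 2.8], "claw": 255}]}}

```text
time: 1.65
tool_pos: [0.4326, 0.2267, 0.2311]
tcp_rot: [-1.14, -2.927, 0.0]
wrist_force: [-0.6, 0.2, -0.3]
width: -0.002
grip_force: 0.0
```

Request:
{"op": "jog_arm", "data": {"commands": [{"travel": [-32, 0, 0], "rot": [0, 0, 2.8], "claw": 255}, {"travel": [-31, 1, 0], "rot": [0, 0, 2.8], "claw": 255}, {"travel": [-32, 2, 0], "rot": [0, 0, 2.8], "claw": 255}, {"travel": [-31, 4, 0], "rot": [0, 0, 2.8], "claw": 255}, {"travel": [-31, 6, 0], "rot": [0, 0, 2.8], "claw": 255}]}}

```text
time: 2.15
tool_pos: [0.5475, 0.1184, 0.2309]
tcp_rot: [-1.489, -2.766, 0.0]
wrist_force: [-1.1, 0.2, 0.7]
width: -0.003
grip_force: 0.0
```

Request:
{"op": "jog_arm", "data": {"commands": [{"claw": 255}, {"claw": 255}, {"claw": 255}, {"claw": 255}, {"claw": 255}]}}

```text
$.commands[0]: bad value
```

```bash
python3 - <<'E'
from h import *
from workcell import monitor,viewer
s=monitor.read_state(); print(s["time"],s["tool_pos"],yaw(s["tcp_rot"]),s["wrist_force"],s["width"])
d={n:viewer.read_camera(n) for n in("top","wrist")}; pickle.dump(d,open("cams1.pkl","wb"))
cv2.imwrite("pics/wrist1.png",d["wrist"]["color"])
for th,r,z in[(5,.062,.08),(89,.079,.03),(0,.0823,.024),(150,.0823,.024)]:
    a=np.radians(th+Y0); print(th,proj(d["wrist"],[*(C+r*np.array([np.cos(a),np.sin(a)])),z]))
E
```

```text
2.15 [0.54748984 0.11842008 0.23094107] 33.42700196841091 [-1.09925028  0.16326748  0.70173369] -0.003255649057243885
5 [299.40387035 175.99383801]
89 [362.56324926 120.56730535]
0 [287.63635544 179.95093822]
150 [340.04184044  49.95712328]
```

View pics/wrist1.png

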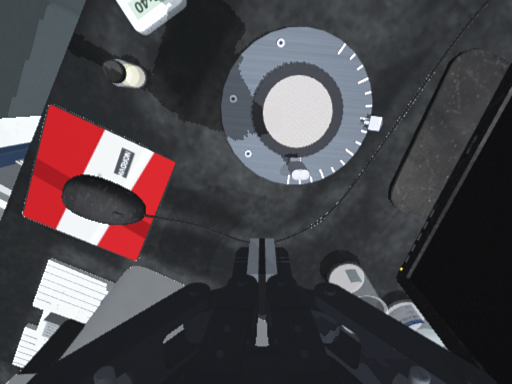

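The wrist view shows the handle top at (300,175), within a pixel of the prediction of (299,176). The rider body is at (375,123), with the tongue predicted at (363,121). The shut fingertips are at (262,242). I'll triangulate the heights and look closer at the rider.

```bash
python3 - <<'E'
from h import *
from workcell import monitor
d=pickle.load(open("cams1.pkl","rb")); t=d["top"]; w=d["wrist"]
A=lambda x,y:((x+.5)/6-.5+192,(y+.5)/6-.5+145)
Pm=lambda c:c["camera_matrix"]@np.c_[c["R"],c["t"]]
for n,a,b in[("handle",A(402,172),(300,175)),("rider",A(175,65),(375,123))]:
    X=cv2.triangulatePoints(Pm(t),Pm(w),np.array(a,float),np.array(b,float)).ravel(); X=X[:3]/X[3]; print(n,X,np.hypot(*(X[:2]-C)))
a=cv2.resize(w["color"][20:200,215:390],None,fx=3.3,fy=3.3,interpolation=cv2.INTER_CUBIC); cv2.imwrite("pics/w1crop.png",a)
s=monitor.read_state(); plan(s["tool_pos"],s["tcp_rot"],[(*push(5,.042,.05),5)])
E
```

```text
handle [0.58288276 0.1418725  0.07379329] 0.06286281970731458
rider [0.62985661 0.2349456  0.03584673] 0.09192873151149644
0 [1, 0, 36] -0.0
0 [1, 0, 36] -0.0
0 [0, 0, 36] -0.1
0 [1, 0, 36] -0.0
0 [0, -1, 37] -0.1
```

View pics/w1crop.png

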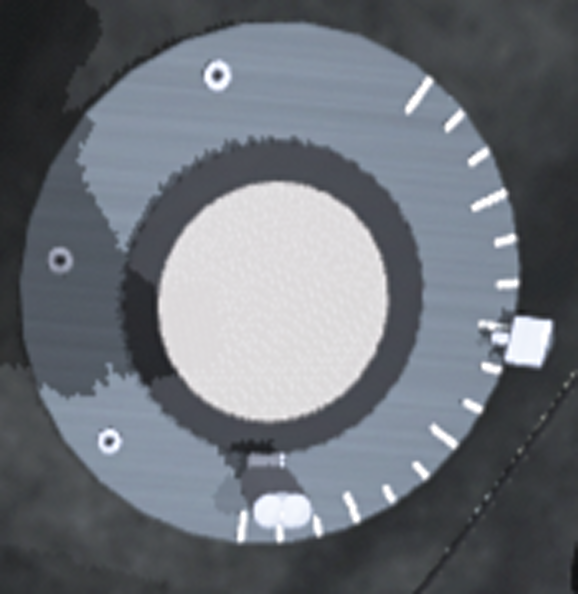

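The close crop shows the marks clearly. The tongue at (497,340) lies between the 80° mark (491,368) and the 90° mark (489,326). The handle centre is at (282,510).

```bash
python3 - <<'E'
from h import *
from scipy.optimize import least_squares
w=pickle.load(open("cams1.pkl","rb"))["wrist"]
P=lambda x,y,z: ray(w,((x+.5)/3.3-.5+215,(y+.5)/3.3-.5+20),z)
m={0:(242,527),10:(280,534),20:(318,525),30:(352,507),40:(390,493),50:(420,470),60:(443,436),70:(473,406),80:(491,368),100:(508,284),110:(506,240),120:(489,200),130:(479,157),140:(455,120),150:(419,95)}
a=np.radians(list(m)); L=np.array([k%30==0 for k in m]); X=np.array([P(*v,.024)[:2] for v in m.values()])
f=lambda p:(p[:2]+np.c_[np.cos(a+p[2]),np.sin(a+p[2])]*np.where(L,p[4],p[3])[:,None]-X).ravel()
r=least_squares(f,[.55,.19,-.5,.085,.08]); p=r.x; print(p,np.degrees(p[2]),np.abs(r.fun).max())
for n,v,z in [("handle",(282,510),.08),("rider",(528,341),.034),("tongue",(500,340),.031)]:
    q=P(*v,z)[:2]-p[:2]; print(n,np.hypot(*q),np.degrees(np.arctan2(q[1],q[0])-p[2]))
E
```

```text
[ 0.54761508  0.19566685 -1.07904775  0.08510833  0.08255486] -61.82488182669823 0.0006177499427612032
handle 0.06148824508559682 5.031603926698748
rider 0.09141513467362537 87.63237355437143
tongue 0.0826258076228817 86.91746854398973
```

Request:
{"op": "jog_arm", "data": {"commands": [{"travel": [1, 0, 36], "rot": [0, 0, 0], "claw": 255}, {"travel": [1, 0, 36], "rot": [0, 0, 0], "claw": 255}, {"travel": [0, 0, 36], "rot": [0, 0, 0], "claw": 255}, {"travel": [1, 0, 36], "rot": [0, 0, 0], "claw": 255}, {"travel": [0, -1, 37], "rot": [0, 0, 0], "claw": 255}]}}

```text
time: 2.75
tool_pos: [0.5438, 0.1222, 0.0491]
tcp_rot: [-1.484, -2.769, -0.001]
wrist_force: [-0.7, 0.6, 0.3]
width: -0.0
grip_force: 0.0
```

```bash
sed -i 's/C=np.array.*/C=np.array([.5476,.1945]); Y0=-61.7/' h.py; python3 - <<'E'
from h import *
from workcell import monitor
s=monitor.read_state(); print(s["time"],s["tool_pos"],yaw(s["tcp_rot"]))
plan(s["tool_pos"],s["tcp_rot"],[(*push(5,.026,.05),5)]+[(*push(5+3*k,.0245,.05),1) for k in range(1,21)])
E
```

```text
2.75 [0.54377355 0.12220119 0.0490887 ] 33.613509188679906
0 [-1, 3, 0] 0.1
0 [-1, 3, 0] 0.1
0 [-1, 4, 0] 0.0
0 [0, 3, 0] 0.1
0 [-1, 4, -1] 0.0
1 [-1, 5, 0] -3.0
1 [-1, 3, 0] -3.0
1 [-1, 3, 0] -3.0
1 [-1, 3, 0] -3.0
1 [-2, 4, 0] -3.0
2 [-1, 3, 0] -3.0
2 [-1, 3, 0] -3.0
2 [-1, 4, 0] -3.0
2 [-1, 3, 0] -3.0
2 [-2, 3, 0] -3.0
3 [-1, 3, 0] -3.0
3 [-1, 4, 0] -3.0
3 [-1, 3, 0] -3.0
3 [-1, 3, 0] -3.0
3 [-2, 3, 0] -3.0
4 [-1, 4, 0] -3.0
4 [-1, 3, 0] -3.0
4 [-1, 3, 0] -3.0
4 [-2, 4, 0] -3.0
4 [-1, 3, 0] -3.0
```

Request:
{"op": "jog_arm", "data": {"commands": [{"travel": [-1, 3, 0], "rot": [0, 0, 0], "claw": 255}, {"travel": [-1, 3, 0], "rot": [0, 0, 0], "claw": 255}, {"travel": [-1, 4, 0], "rot": [0, 0, 0], "claw": 255}, {"travel": [0, 3, 0], "rot": [0, 0, 0], "claw": 255}, {"travel": [-1, 4, -1], "rot": [0, 0, 0], "claw": 255}]}}

```text
time: 3.25
tool_pos: [0.5626, 0.1281, 0.0533]
tcp_rot: [1.484, 2.766, 0.003]
wrist_force: [-0.1, -0.0, -0.0]
width: 0.001
grip_force: 0.0
```

Request:
{"op": "jog_arm", "data": {"commands": [{"travel": [-1, 5, 0], "rot": [0, 0, -3], "claw": 255}, {"travel": [-1, 3, 0], "rot": [0, 0, -3], "claw": 255}, {"travel": [-1, 3, 0], "rot": [0, 0, -3], "claw": 255}, {"travel": [-1, 3, 0], "rot": [0, 0, -3], "claw": 255}, {"travel": [-2, 4, 0], "rot": [0, 0, -3], "claw": 255}]}}

```text
time: 3.75
tool_pos: [0.5791, 0.1342, 0.0524]
tcp_rot: [1.108, 2.939, -0.0]
wrist_force: [-0.9, -0.6, 0.7]
width: 0.003
grip_force: 0.9
```

```bash
cat > look.py <<'E'
import sys
from h import *
from workcell import monitor,viewer
n=sys.argv[1]; s=monitor.read_state(); print(s["time"],s["tool_pos"],yaw(s["tcp_rot"]),s["wrist_force"])
d={k:viewer.read_camera(k) for k in("top","wrist")}; pickle.dump(d,open(n+".pkl","wb"))
a=cv2.resize(d["top"]["color"][140:238,182:292],None,fx=5,fy=5,interpolation=cv2.INTER_CUBIC)
b=cv2.resize(d["wrist"]["color"],(490*512//384,490))[:,100:380] if 0 else d["wrist"]["color"]
c=np.zeros((490,800,3),np.uint8); b=cv2.resize(b[20:260,190:400],None,fx=1.19,fy=1.19); c[:,:550]=a; c[:b.shape[0],550:550+b.shape[1]]=b
cv2.imwrite(f"pics/{n}.png",c)
E
python3 look.py l2
```

```text
3.75 [0.5790898  0.13422414 0.05243549] 48.68115751644127 [-0.87886842 -0.58346578  0.69441178]
```

View pics/l2.png

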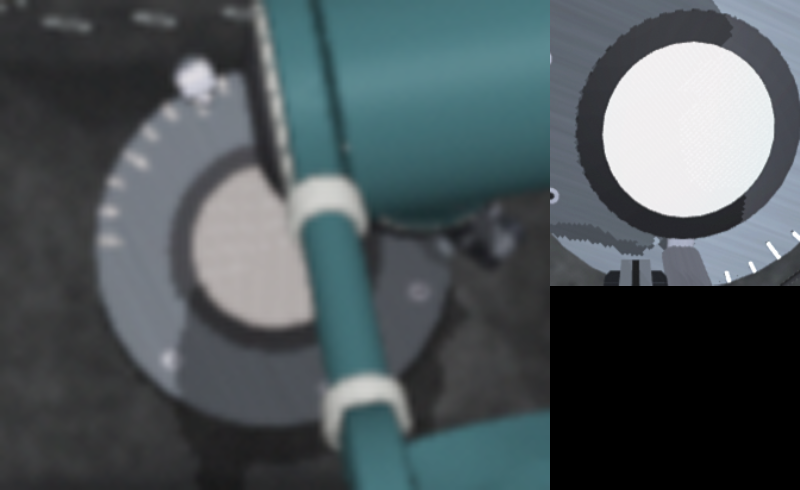

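The arm hides the handle from the top camera. The wrist strip shows the handle at (685,265), touching the right-hand side of the fingers, with marks beyond it. A light force shows the push has begun, so I'll go on round the arc.

```bash
python3 - <<'E'
from h import *
from workcell import monitor
s=monitor.read_state(); print(s["time"],s["tool_pos"],yaw(s["tcp_rot"]))
plan(s["tool_pos"],s["tcp_rot"],[(*push(20+3.5*k,.0245,.051),1) for k in range(1,16)])
E
```

```text
3.85 [0.5796351  0.13451988 0.05232698] 48.56468123572857
0 [0, 3, 1] -3.2
0 [-1, 4, 0] -3.5
0 [-1, 3, 0] -3.5
0 [-2, 4, 0] -3.5
0 [-1, 4, 0] -3.5
1 [-1, 4, 0] -3.5
1 [-2, 4, 0] -3.5
1 [-1, 4, 0] -3.5
1 [-2, 3, 0] -3.5
1 [-1, 4, 0] -3.5
2 [-1, 4, 0] -3.5
2 [-2, 4, 0] -3.5
2 [-1, 4, 0] -3.5
2 [-2, 4, 0] -3.5
2 [-1, 3, 0] -3.5
```

Request:
{"op": "jog_arm", "data": {"commands": [{"travel": [0, 3, 1], "rot": [0, 0, -3.2], "claw": 255}, {"travel": [-1, 4, 0], "rot": [0, 0, -3.5], "claw": 255}, {"travel": [-1, 3, 0], "rot": [0, 0, -3.5], "claw": 255}, {"travel": [-2, 4, 0], "rot": [0, 0, -3.5], "claw": 255}, {"travel": [-1, 4, 0], "rot": [0, 0, -3.5], "claw": 255}]}}

```text
time: 4.35
tool_pos: [0.5935, 0.146, 0.0509]
tcp_rot: [0.658, 3.071, -0.001]
wrist_force: [0.9, -3.5, -0.8]
width: 0.0
grip_force: 1.1
```

Request:
{"op": "jog_arm", "data": {"commands": [{"travel": [-1, 4, 0], "rot": [0, 0, -3.5], "claw": 255}, {"travel": [-2, 4, 0], "rot": [0, 0, -3.5], "claw": 255}, {"travel": [-1, 4, 0], "rot": [0, 0, -3.5], "claw": 255}, {"travel": [-2, 3, 0], "rot": [0, 0, -3.5], "claw": 255}, {"travel": [-1, 4, 0], "rot": [0, 0, -3.5], "claw": 255}]}}

```text
time: 4.85
tool_pos: [0.606, 0.1621, 0.051]
tcp_rot: [0.183, 3.135, -0.001]
wrist_force: [1.7, -3.0, -0.1]
width: -0.003
grip_force: 1.1
```

```bash
python3 - <<'E'
from h import *
from workcell import monitor
s=monitor.read_state(); print(s["time"],s["tool_pos"],yaw(s["tcp_rot"]),s["wrist_force"],s["grip_force"])
plan(s["tool_pos"],s["tcp_rot"],[(*push(58+3*k,.0245,.051),1) for k in range(1,6)])
E
```

```text
4.85 [0.60599361 0.16206021 0.05097755] 83.32145162657807 [ 1.65946122 -3.02231333 -0.14108704] 1.0820526257157326
0 [-2, 8, 0] -6.0
0 [-2, 3, 0] -3.0
0 [-1, 3, 0] -3.0
0 [-1, 3, 0] -3.0
0 [-1, 4, 0] -3.0
```

Request:
{"op": "jog_arm", "data": {"commands": [{"travel": [-1, 4, 0], "rot": [0, 0, -3.5], "claw": 255}, {"travel": [-2, 4, 0], "rot": [0, 0, -3.5], "claw": 255}, {"travel": [-1, 4, 0], "rot": [0, 0, -3.5], "claw": 255}, {"travel": [-1, 4, 0], "rot": [0, 0, -3.5], "claw": 255}, {"travel": [-1, 3, 0], "rot": [0, 0, -3], "claw": 255}]}}

```text
time: 5.35
tool_pos: [0.6126, 0.1813, 0.0512]
tcp_rot: [-0.282, 3.126, -0.001]
wrist_force: [2.0, -1.7, -0.8]
width: 0.002
grip_force: 1.0
```

```bash
python3 - <<'E'
from h import *
from workcell import monitor,viewer
s=monitor.read_state(); print(s["time"],s["tool_pos"],yaw(s["tcp_rot"]),s["wrist_force"])
d={k:viewer.read_camera(k) for k in("top","wrist")}; pickle.dump(d,open("l3.pkl","wb"))
cv2.imwrite("pics/l3.png",cv2.resize(d["wrist"]["color"][60:300,130:450],None,fx=2.4,fy=2.4,interpolation=cv2.INTER_CUBIC))
E
```

```text
5.35 [0.61259721 0.18126009 0.05123325] 100.31458922315528 [ 2.00847883 -1.70456307 -0.79754661]
```

View pics/l3.png

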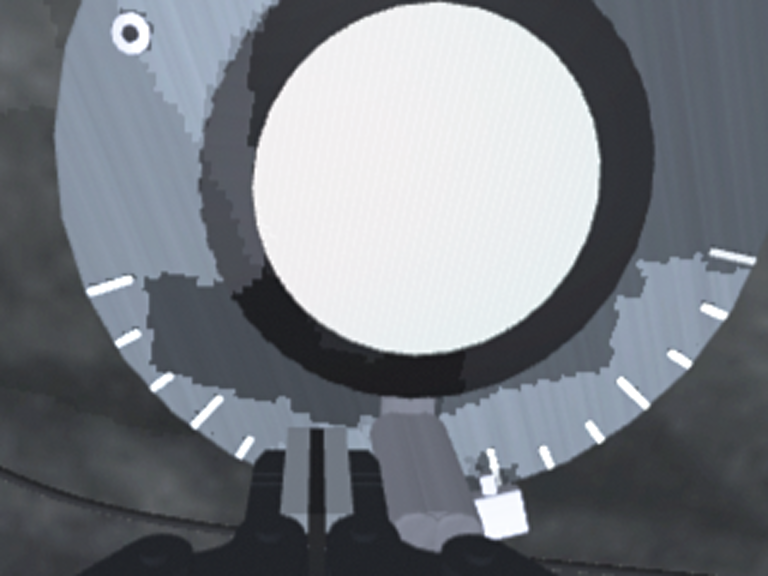

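The wrist view shows the handle in contact with the finger. Its top is at about (437,527) in the crop and its arm root at (409,405). The rider tongue is at (490,485) by the 90° mark (491,462), and the end marks are at (110,287) and (732,257).

```bash
cat > ang.py <<'E'
from h import *
from scipy.optimize import least_squares
def angles(c,P,m,pts):
    a=np.radians(list(m)); L=np.array([k%30==0 for k in m]); X=np.array([P(*v,.024)[:2] for v in m.values()])
    f=lambda p:(p[:2]+np.c_[np.cos(a+p[2]),np.sin(a+p[2])]*np.where(L,.0824,.0853)[:,None]-X).ravel()
    r=least_squares(f,[.55,.19,-1.07]); p=r.x; print(p[:2],np.degrees(p[2]),np.abs(r.fun).max())
    for n,v,z in pts:
        q=P(*v,z)[:2]-p[:2]; print(n,np.hypot(*q),np.degrees(np.arctan2(q[1],q[0])-p[2]))
E
python3 - <<'E'
from ang import *
w=pickle.load(open("l3.pkl","rb"))["wrist"]
P=lambda x,y,z: ray(w,((x+.5)/2.4-.5+130,(y+.5)/2.4-.5+60),z)
m={0:(110,287),10:(128,339),20:(162,382),30:(207,411),40:(245,447),100:(547,457),110:(595,432),120:(632,392),130:(679,359),140:(713,311),150:(732,257)}
angles(w,P,m,[("handle",(437,525),.08),("rider",(500,514),.034),("tongue",(490,485),.03),("arm",(408,405),.034)])
from workcell import monitor
s=monitor.read_state(); plan(s["tool_pos"],s["tcp_rot"],[(*push(72+3*k,.0245,.051),1) for k in range(1,6)])
E
```

```text
[0.54752908 0.19564818] -61.69515747224961 0.0004443958809572379
handle 0.05847632839219212 70.69245438439633
rider 0.09067320724413679 88.21225152397051
tongue 0.08368344536798102 87.94485196962192
arm 0.054396089657865694 70.57705848474585
0 [-2, 3, 0] -3.1
0 [-1, 3, 0] -3.0
0 [-1, 4, 0] -3.0
0 [-1, 3, 0] -3.0
0 [-2, 3, 0] -3.0
```

The base hasn't moved. The ring is at 70.7° and the rider at about 88°, so it needs about 17° more.

Request:
{"op": "jog_arm", "data": {"commands": [{"travel": [-2, 3, 0], "rot": [0, 0, -3], "claw": 255}, {"travel": [-1, 3, 0], "rot": [0, 0, -3], "claw": 255}, {"travel": [-1, 4, 0], "rot": [0, 0, -3], "claw": 255}, {"travel": [-1, 3, 0], "rot": [0, 0, -3], "claw": 255}, {"travel": [-2, 3, 0], "rot": [0, 0, -3], "claw": 255}]}}

```text
time: 5.95
tool_pos: [0.6139, 0.1984, 0.0509]
tcp_rot: [-0.686, 3.065, -0.001]
wrist_force: [0.8, -1.4, 1.0]
width: 0.002
grip_force: 0.8
```

```bash
python3 - <<'E'
from h import *
from workcell import monitor,viewer
s=monitor.read_state(); print(s["time"],s["tool_pos"],yaw(s["tcp_rot"]),s["wrist_force"])
d={k:viewer.read_camera(k) for k in("top","wrist")}; pickle.dump(d,open("l4.pkl","wb"))
cv2.imwrite("pics/l4.png",cv2.resize(d["wrist"]["color"][100:300,130:450],None,fx=2.4,fy=2.4,interpolation=cv2.INTER_CUBIC))
E
```

```text
5.95 [0.61390812 0.19838394 0.05087159] 115.24555342084224 [ 0.82662951 -1.44547696  1.01816143]
```

View pics/l4.png

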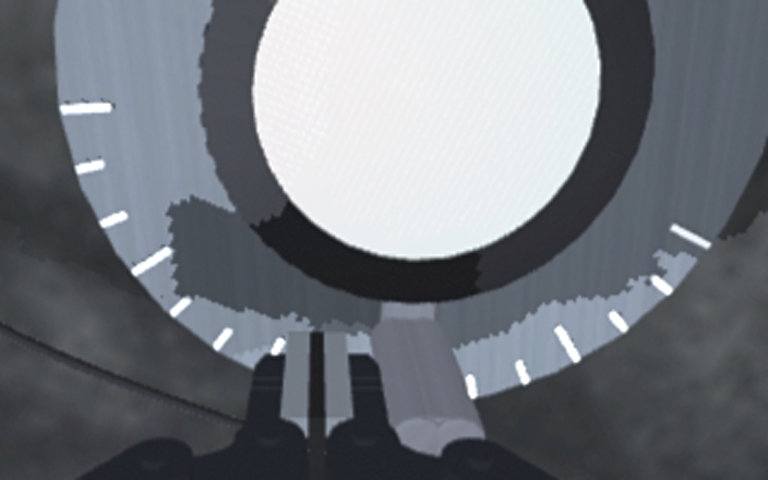

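The handle stays in the same place against the finger (root (408,310), top (437,430)) and now covers the rider. The marks are at 0° (86,107), 30° (152,261), 100° (473,386), 120° (567,343) and 150° (690,237).

```bash
python3 - <<'E'
from ang import *
w=pickle.load(open("l4.pkl","rb"))["wrist"]
P=lambda x,y,z: ray(w,((x+.5)/2.4-.5+130,(y+.5)/2.4-.5+100),z)
m={0:(86,107),10:(90,167),20:(114,219),30:(152,261),40:(180,307),50:(222,339),100:(473,386),110:(522,372),120:(567,343),130:(619,321),140:(662,285),150:(690,237)}
angles(w,P,m,[("handle",(437,430),.08),("arm",(408,310),.034)])
E
```

```text
[0.54738839 0.19583644] -61.78020273068993 0.00039621858509075736
handle 0.058463992730752375 85.45261223531766
arm 0.054434532877412636 85.35341278985233
```

The ring is at 85.4°, so it needs about 2.4° more, roughly 2.6 mm. After that I'll back straight off and lift.

Request:
{"op": "jog_arm", "data": {"commands": [{"travel": [-1, 2, 0], "rot": [0, 0, -1.2], "claw": 255}, {"travel": [0, 1, 0], "rot": [0, 0, -1.2], "claw": 255}, {"travel": [0, 0, 0], "rot": [0, 0, 0], "claw": 255}, {"travel": [0, -4, 0], "rot": [0, 0, 0], "claw": 255}, {"travel": [0, -10, 0], "rot": [0, 0, 0], "claw": 255}]}}

```text
time: 6.55
tool_pos: [0.6191, 0.1896, 0.05]
tcp_rot: [0.752, -3.049, -0.001]
wrist_force: [-0.7, -0.3, 0.4]
width: 0.002
grip_force: 0.0
```

Request:
{"op": "jog_arm", "data": {"commands": [{"travel": [0, -12, 0], "rot": [0, 0, 0], "claw": 255}, {"travel": [0, -10, -20], "rot": [0, 0, 0], "claw": 255}, {"travel": [0, -10, -40], "rot": [0, 0, 0], "claw": 255}, {"travel": [0, 0, -45], "rot": [0, 0, 0], "claw": 255}, {"travel": [0, 0, -45], "rot": [0, 0, 0], "claw": 255}]}}

```text
time: 7.05
tool_pos: [0.6344, 0.1594, 0.2011]
tcp_rot: [0.748, -3.05, 0.0]
wrist_force: [0.1, 0.5, -0.2]
width: -0.001
grip_force: 0.0
```

```bash
python3 - <<'E'
from h import *
from workcell import monitor,viewer
s=monitor.read_state(); print(s["time"],s["tool_pos"],yaw(s["tcp_rot"]),s["wrist_force"])
d={k:viewer.read_camera(k) for k in("top","wrist")}; pickle.dump(d,open("l5.pkl","wb"))
uv=proj(d["wrist"],[*C,.03]); print(uv)
x0,y0=[int(max(0,v)) for v in uv-[100,75]]; print(x0,y0)
cv2.imwrite("pics/l5.png",cv2.resize(d["wrist"]["color"][y0:y0+170,x0:x0+220],None,fx=3.5,fy=3.5,interpolation=cv2.INTER_CUBIC))
E
```

```text
7.05 [0.63444084 0.15941698 0.20108578] 117.56237896372494 [ 0.10539903  0.48908907 -0.22832377]
[327.71298224 114.56190035]
227 39
```

View pics/l5.png

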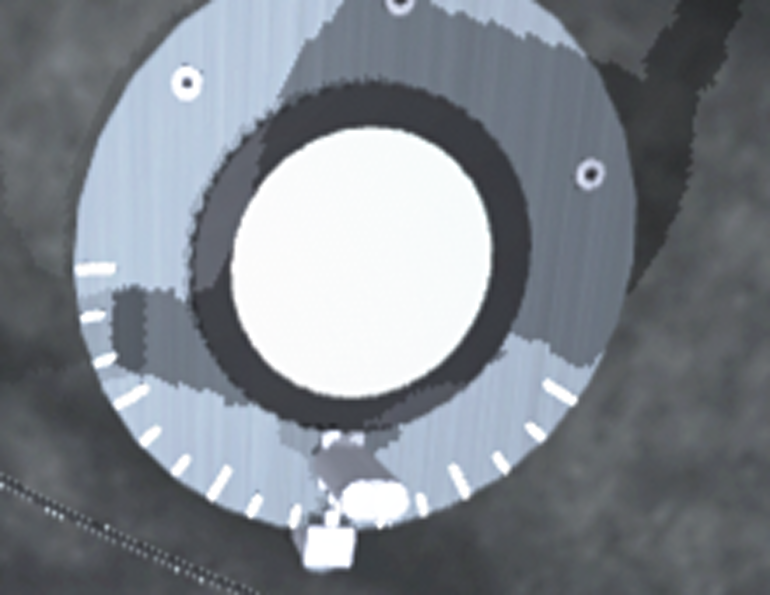

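The fingers are clear. The handle top is at (375,501) with its root at (342,438). The rider body is at (328,548) and its tongue at (333,518). The marks run from 0° (95,269) to 150° (560,391).

```bash
python3 - <<'E'
from ang import *
w=pickle.load(open("l5.pkl","rb"))["wrist"]
P=lambda x,y,z: ray(w,((x+.5)/3.5-.5+227,(y+.5)/3.5-.5+39),z)
m={0:(95,269),10:(92,317),20:(104,360),30:(132,396),40:(149,435),50:(180,465),60:(219,482),70:(254,505),80:(295,516),110:(422,504),120:(459,480),130:(501,463),140:(536,432),150:(560,391)}
angles(w,P,m,[("handle",(375,501),.08),("rider",(328,548),.034),("tongue",(332,518),.031),("arm",(343,438),.035)])
E
```

```text
[0.54725622 0.19552946] -61.73523264458891 0.00045799047072903054
handle 0.062067268036059664 88.38608980238797
rider 0.0923728204920266 87.10965099592666
tongue 0.0825545923198881 87.7262495954283
arm 0.05385926716944273 87.73054913870581
```

The ring is at about 88° and the rider at about 87.6°, well inside the 5° limit. The base is unmoved and the tool is clear, so I'm handing in.

```bash
python3 -c "
from workcell import workorder
print(workorder.finish_job())"
```

```text
the job is handed in; nothing more can be done
None
```

The job is handed in: I pushed the ring to about 88°, against a rider index of about 87.6° (limit 5°), with the base unmoved within measurement and the arm clear of everything; no verdict was returned.

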